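Take the press weight off its safety hook and set it on a heel in the gluing jig

ROBOT

A 7-joint arm with a two-finger parallel gripper is mounted at the origin on a cart in front of the work surface, level with it; the furniture and walls round the work are solid. World frame = base frame: x ahead of the robot, y to its left, z up, the work surface at z = 0. Lengths are in m, angles in rad, forces in N, time in s.
With the tool pointing down it reaches from about 0.4 to 0.85 m from the base axis. Payload 4.5 kg.
Tool frame: the origin (TCP) lies midway between the tips of the shut fingers; the grasp point (between the pads) lies 19 mm behind it (r.grip_point_offset is the distance from the TCP to the grasp point, in m); z points along the fingers, y is the line along which they close (so a half turn about z gives the same grasp; the last joint's range is limited). The gripper opens to 88 mm and grips with 3 to 60 N. Pads are 18 mm wide; open, the fingers measure 123 mm over their backs; the gripper's body (75 mm by 187 mm) begins 45 mm behind the grasp point.
Start: joints at [-1.167, 0.689, -0.195, 1.565, 0.157, 0.902, -0.215], TCP at [0.226, 0.583, 0.239] pointing down, gripper open.
Joint ranges: [-3.01, 3.01], [-0.46, 2.08], [-1.47, 1.51], [0.13, 2.56], [-1, 4.14], [0.04, 2.09], [-2.66, 2.66]. Speed limits (rad/s): [2.57, 2.57, 3.14, 3.14, 3.14, 3.14, 3.14].

INTERFACE

Orientations are given as a unit quaternion [x, y, z, w].
In Python, from plant import r, optics gives the robot as it stands.
- The arm moves only by the shell command python3 -m pendant 'ROWS' [OPENING] [FORCE]. ROWS is JSON, a list of rows, each a list of 6 numbers: the shift along the tool's x, y, z as a fraction of full scale, then the turn, a rotation vector about the tool's x, y, z as a fraction of full scale. A call has 1 to 5 rows; each row shifts and turns the commanded pose from where the row before left it, along the tool's axes as they then stand; what a row does not reach is not made up. Full scale, the value 1, is 0.025 m for a shift and pi rad for a turn. A row lasts 1/12 s, in which the tool goes at most 41.7 mm and 7.16 degrees, less where a joint would pass 70% of its speed; a pose out of reach is approached as far as the arm can. A call with a number of a shift or a turn outside -1 to 1 is refused whole. A call with a gripper value outside its range is refused whole. OPENING is the opening, from -1 (shut) to 1 (fully open), set as the call begins (- or left out, the last holds). The fingers move at their own pace and stop on an object; FORCE is the grip in N (left out, the last holds). Time passes only in rows, so rows that do not move let the fingers close. It gives the time, the measured TCP pose, the force, the opening and the grip force at its end, in the units of the state.
- r.get_state(): the state, without advancing time (a new reading comes with each control period).
- optics.snapshot(name): name is "scene" or "top" or "wrist"; returns (picture, depth): 384x512x3 uint8, blue, green, red; 384x512 float32, m along the optical axis (not along the pixel's ray), 0 where there is no reading.
- optics.calibration(name): a dict with "vfov" (degrees; the focal length in pixels is half the picture's height over the tangent of half this angle, whatever the lens; pixels are square), "cx", "cy" (the principal point, pixels), "cam_to_world" (4x4, takes a point from camera to world coordinates); the wrist camera has in their place "tool_from_camera" (4x4, takes a point from camera to tool coordinates, whose origin is the TCP and whose axes are the flange's). Camera axes: x right, y up, looking along -z (the intrinsics and any distortion apply to the point x, -y, -z); pixel columns grow to the right and rows downward; lengths in m; the calibration is good to about 2 mm. A picture is of the moment at which its call begins: read the wrist's pose just before it. calibration takes no time and is no camera call.
- r.finish_job(): hands the job in; it is judged then, once.
The state is a dict: "clock": time; "q": joint angles; "qd": joint speeds; "joint_torque": joint torques, N m; "tool_pos": TCP position; "eef_rot": TCP orientation; "contact_force": force on the tool from outside, world axes, zero at the start; "moment": the same for the moment, N m; "opening": opening from 0.0 (shut) to 1.0 (fully open); "finger_force": force on a finger pad.
Only numpy, scipy, OpenCV 4.12 (cv2) and the standard library are available. Lean on these libraries where they do the work, as an engineer would, in place of code of your own. Each camera call takes 0.05 s, during which the arm holds its last target. There are 200 camera calls.

TASK

A new top piece has just been laid on the cemented heel in the gluing jig. Push the red sprung keeper of the safety hook down out of the way as you take hold of the press weight's handle bar, lift the bar over the prong tips and draw it off the hook towards you, then lower the weight gently onto the black top piece with the jig's two guide posts in its end notches, and let go. Do not drop the weight, shift the top piece or disturb the other things on the bench; the keeper must have sprung shut again.

Things in the scene. Friction and masses are not known exactly. Their poses are not given: they have to be found in the camera images.
- hook_stand: Fixed bench stand: steel foot 150 x 130 x 10 mm, grey 30 mm square post 270 mm high (centre 29 mm behind the origin, +x), twin-prong hook on its front. Origin on the bench under the keeper's hinge; prongs reach to -x, z up. Prongs: 8 mm rods at y = +34 and -34 mm (60 mm clear between), each with a V saddle; their upturned tips are 93 mm in front of the origin, 28 mm above the hung bar.
- hook_seat (a point): Centre of the hung bar in the saddles: 80 mm in front (-x) of the stand's origin, 220 mm up; axes as the stand's, bar along y. Two fingers brought straight down between the prongs, one before and one behind the bar, 40 to 85 mm apart, push the keeper open with the rear one. To unhook: lift the bar 36 to 50 mm (over the tips, the casting still under the prongs), then draw it 60 mm or more to -x.
- keeper (a joint): Red sprung flap, 38 mm wide, 85 mm long, with a white roller at its nose, closing the hook's mouth over the hung bar. Hinge along y, 266 mm above the stand's origin (46 mm above, 80 mm behind the bar). 0 = shut: it slopes 20 degrees down to the nose. It cannot go up, so blocks the bar; the value grows (rad, max 1.3) as it is pushed down and back, clear of the bar. A 2 to 4 N spring shuts it.
- keeper_nose (a point): Middle of the keeper's free front end; shut, it stands over the hung bar, 17 mm above its centre. Fingertips 14 mm below the bar open the keeper to 0.5 to 0.8 rad; as the gripped bar is lifted the roller runs down the rear finger's back and the keeper springs shut beneath.
- press_weight: Blue cast press weight, about 0.75 kg, 56 mm (x) by 140 mm (y) by 16 mm thick. Stirrup handle: uprights at y = +46 and -46 mm carry a round bar along y, 10 mm thick, black in the middle, its centre 84 mm above the underside. Each y end has an open notch, 17 mm wide (x), from y = 54 mm to the end. Both ends alike. Origin: centre of the underside, z up. Starts hung in the hook.
- weight_bar (a point): Middle of the weight's handle bar, 84 mm above the centre of its underside; y along the bar.
- glue_jig: Fixed gluing jig: plywood board 120 mm (x) by 190 mm (y) by 15 mm, a brown heel block fixed on a cork pad in its middle, and two steel guide posts 10 mm thick at y = +62 and -62 mm, 76 mm high over the bench, the last 10 mm tapered. Origin under the board's centre on the bench, z up.
- jig_seat (a point): Centre of the top face of the top piece, 46 mm above the bench: where the middle of the weight's underside belongs (then its notches fit round the posts with 3 mm to spare). Axes as the jig's: the weight's y lies along this y, either way round.
- top_piece: Black rubber heel top piece, D-shaped, 61 x 61 x 7 mm, lying loose on the heel block. Origin: centre of its underside.
- cement_tube: White tube of cement, 122 mm long, lying left of the jig: a bystander.
- peg_jar: Small screw jar, 48 mm wide, 65 mm high: a bystander.
- thread_spool: Spool of thread, 43 mm wide, 56 mm high, at the back of the bench: a bystander.
- pincers: Pincers with red handles, lying at the left of the bench: a bystander.
Mind the look-alikes: they are no part of the job. There is more than one size of the press_weight; the job needs the larger.

How it is judged:
On the way, in this order (a step that is already met when the one before it is completed fails the run):
1. the keeper is pushed open while the weight still hangs in the hook (value of joint keeper above 0.35 rad and distance between weight_bar and hook_seat below 0.015 m), for 0.2 s.
2. the weight is off the hook: drawn forward clear of the prongs, above the saddles, upright (x of weight_bar in the frame of hook_seat below -0.055 m and z of weight_bar in the frame of hook_seat above 0.01 m and angle between press_weight's own z axis and vertical below 0.5 rad), for 0.1 s.
At the end, for the whole second after the job is handed in: The weight rests still and flat (tilt < 0.06 rad) on the top piece, its underside's middle within 6 mm of the seat sideways and 3 mm in height, in line with the jig within 0.1 rad; the top piece is within 6 mm of where it lay; the keeper is shut (< 0.1 rad) (x of press_weight in the frame of jig_seat between -0.006 and 0.006 m and y of press_weight in the frame of jig_seat between -0.006 and 0.006 m and z of press_weight in the frame of jig_seat between -0.003 and 0.003 m and angle between the y axis of press_weight and the y axis of glue_jig, either way round below 0.1 rad and angle between press_weight's own z axis and vertical below 0.06 rad and linear speed of press_weight below 0.02 m/s and distance of top_piece from where it was at the start of the episode below 0.006 m and value of joint keeper below 0.1 rad); the robot touches nothing.
It fails at once if the weight is dropped onto the jig (falling faster than 0.45 m/s close above it) (linear speed of press_weight above 0.45 m/s and horizontal distance between press_weight and jig_seat below 0.03 m and z of press_weight in the frame of jig_seat below 0.04 m).
It fails at once if the top piece is shifted by more than 8 mm (distance of top_piece from where it was at the start of the episode above 0.008 m).
It fails at once if a bystander is moved by more than 30 mm (distance of any of cement_tube, peg_jar, thread_spool, pincers from where it was at the start of the episode above 0.03 m).
It also fails if it takes over 40 s, if anything falls off the work surface, if the arm or the gripper's body presses on something with over 40 N, if the wrist force passes 120 N, or if a joint passes its speed limit or range.

## Working session

There is one attempt and no reset: what is moved stays moved. The work goes in short steps, Python scripts to look and compute and a shell command to move; the robot and the scene stay as the last step left them, time stands still between calls to the robot, and variables do not carry over. Pictures are saved under pics/ and viewed, at most 10 in all, crops included, and the job is handed in when it is done.

```bash
ls && mkdir -p pics
cat > h.py <<'E'
import numpy as np, cv2
from plant import r, optics
from scipy.spatial.transform import Rotation as R
def cloud(name):
    st=r.get_state(); p,d=optics.snapshot(name); c=optics.calibration(name)
    f=192/np.tan(np.radians(c["vfov"]/2)); v,u=np.mgrid[:384,:512]
    P=np.stack([(u-c["cx"])*d/f,-(v-c["cy"])*d/f,-d,np.ones_like(d)],-1)
    if "cam_to_world" in c: M=np.array(c["cam_to_world"])
    else:
        T=np.eye(4);T[:3,:3]=R.from_quat(st["eef_rot"]).as_matrix();T[:3,3]=st["tool_pos"]
        M=T@np.array(c["tool_from_camera"])
    W=(P@M.T)[...,:3]; W[d==0]=np.nan
    return p,W,c
E
python3 - <<'E'
from h import *
s=r.get_state();print({k:np.round(s[k],3) for k in s})
for n in("scene","top"):
    p,W,c=cloud(n); np.savez(n,p=p,W=W); cv2.imwrite(f"pics/{n}0.png",cv2.resize(p,(800,600)))
    print(c)
E
```

```text
pics
{'clock': np.float64(0.0), 'q': array([-1.167,  0.69 , -0.195,  1.566,  0.157,  0.902, -0.215]), 'qd': array([-0.001,  0.   ,  0.   , -0.002, -0.001, -0.   ,  0.001]), 'joint_torque': array([-0.0000e+00, -5.2757e+01, -1.2670e+00, -1.5343e+01, -5.3000e-02,
        7.0000e-03,  0.0000e+00]), 'tool_pos': array([0.226, 0.582, 0.238]), 'eef_rot': array([ 0.184,  0.983, -0.001, -0.   ]), 'contact_force': array([0.312, 0.287, 0.118]), 'moment': array([-0.042,  0.02 , -0.053]), 'finger_force': np.float64(0.0), 'opening': np.float64(1.003)}
{'vfov': 53.12702253011064, 'cx': 259.5333652616621, 'cy': 190.50439638946008, 'cam_to_world': array([[ 0.51303915,  0.56989801, -0.64187778, -0.45882653],
       [-0.85833577,  0.34680534, -0.37813457, -0.55461064],
       [ 0.0071085 ,  0.7449445 ,  0.66708857,  1.15169679],
       [ 0.        ,  0.        ,  0.        ,  1.        ]])}
{'vfov': 52.9663734316045, 'cx': 256.45560876403374, 'cy': 194.13421445641066, 'cam_to_world': array([[ 4.46339580e-01,  8.52479446e-01, -2.72139254e-01,
         1.79123292e-01],
       [-8.94862939e-01,  4.24811437e-01, -1.36950953e-01,
        -1.55513577e-01],
       [-1.14000544e-03,  3.04653964e-01,  9.52462421e-01,
         1.38768670e+00],
       [ 0.00000000e+00,  0.00000000e+00,  0.00000000e+00,
         1.00000000e+00]])}
```

View pics/scene0.png

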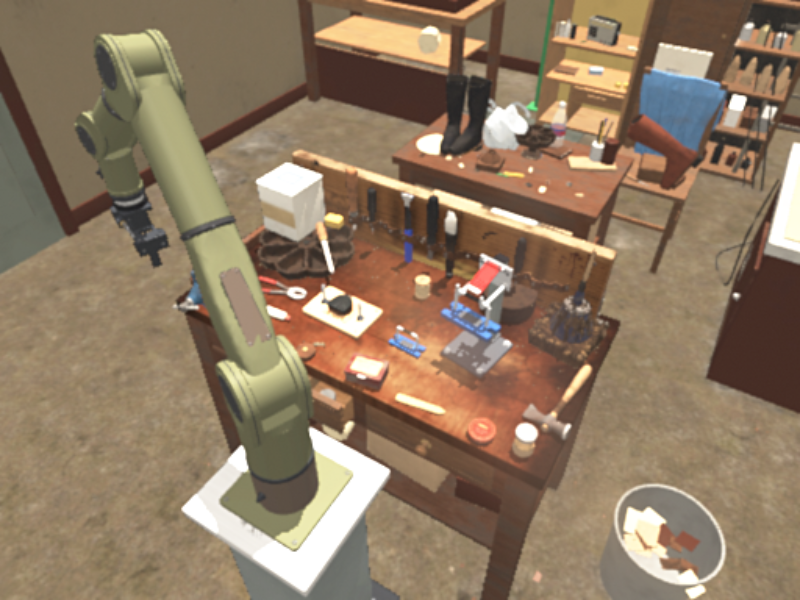

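View pics/top0.png

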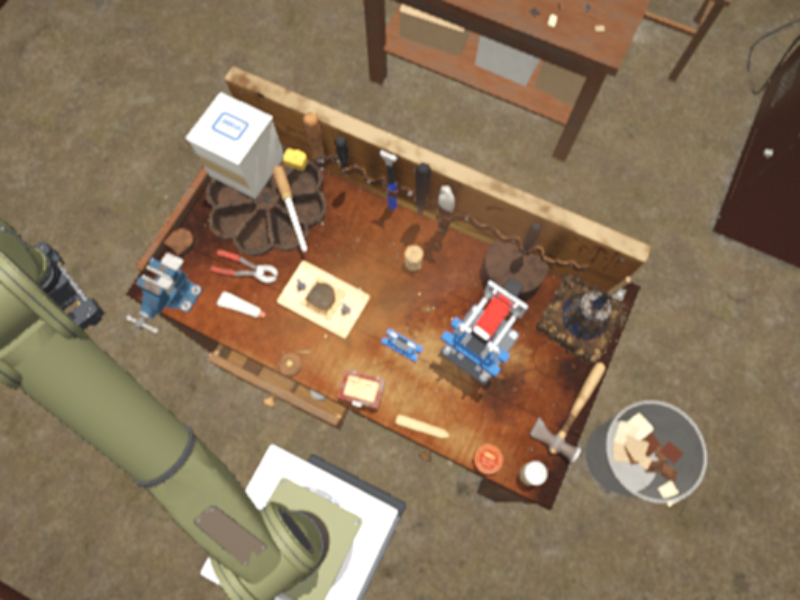

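Candidates for the press weight: the large blue casting hung in the hook (scene 472,318; top 478,345) and a small blue one lying on the bench (scene 406,345; top 402,344). I choose the hung, larger one. The jig is the plywood board at scene (342,310), top (323,297). Next is a close crop to check.

Run:
```python
from h import *
S=np.load("scene.npz");T=np.load("top.npz")
a=cv2.resize(S["p"][155:255,180:340],(800,500),interpolation=cv2.INTER_CUBIC)[:, :]
b=S["p"][155:245,270:350];c=T["p"][170:250,260:350];d=T["p"][160:220,170:242];e=S["p"][175:220,185:250]
f=lambda x:cv2.resize(x,(400,300),interpolation=cv2.INTER_CUBIC)
cv2.imwrite("pics/crop.png",np.vstack([np.hstack([f(b),f(c)]),np.hstack([f(e),f(d)])]))
def hsv(p): return [x.astype(int) for x in cv2.split(cv2.cvtColor(p,cv2.COLOR_BGR2HSV))]
for n,D in(("scene",S),("top",T)):
    W=D["W"];h,s,v=hsv(D["p"]);x,y,z=W[...,0],W[...,1],W[...,2]
    on=(x>.3)&(x<1.1)&(z>-.02)
    for nm,m in(("red",((h<6)|(h>174))&(s>170)&(z>.1)),("blue",(h>100)&(h<118)&(s>120)&(z>.02)&(y<.1)),("ply",(h>15)&(h<30)&(s>40)&(s<140)&(v>150)&(z>.005)&(z<.025)&(y>.05))):
        m=m&on;n_,l,st,ce=cv2.connectedComponentsWithStats(m.astype(np.uint8))
        for i in range(1,n_):
            if st[i,4]>30:
                q=W[l==i];print(n,nm,st[i],np.round(np.median(q,0),3),np.round(np.percentile(q,2,0),3),np.round(np.percentile(q,98,0),3))
                if nm!="red":
                    w=q[abs(q[:,2]-np.median(q[:,2]))<.006][:,:2].astype(np.float32);print("  rect",cv2.minAreaRect(w))
```

```text
scene ply [264 163  21  10  60] [0.814 0.115 0.014] [0.81  0.065 0.006] [0.818 0.165 0.024]
  rect ((0.8142631649971008, 0.11760929226875305), (0.009754674509167671, 0.1063336580991745), 1.583485722541809)
top red [306 190  20  24 253] [ 0.564 -0.166  0.256] [ 0.533 -0.184  0.242] [ 0.597 -0.148  0.27 ]
top blue [283 213  37  28 251] [ 0.5   -0.159  0.151] [ 0.483 -0.221  0.147] [ 0.522 -0.093  0.157]
  rect ((0.5079947710037231, -0.15822982788085938), (0.1359853446483612, 0.038611531257629395), 78.94107055664062)
top ply [189 178  36  27 262] [0.492 0.196 0.017] [0.459 0.144 0.01 ] [0.541 0.282 0.023]
  rect ((0.5000207424163818, 0.2140028327703476), (0.15202459692955017, 0.08367655426263809), 86.97242736816406)
top ply [178 187  59  30 123] [0.443 0.159 0.013] [0.437 0.118 0.005] [0.554 0.303 0.02 ]
  rect ((0.4976363778114319, 0.21198591589927673), (0.18792153894901276, 0.11808961629867554), 88.01578521728516)
```

View pics/crop.png

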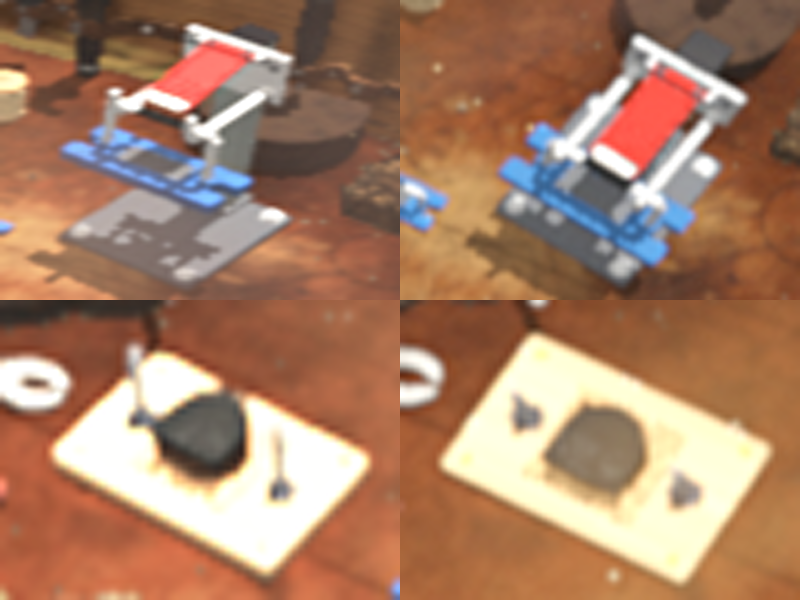

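The crop confirms it: the hung casting is the large notched one, under the red keeper. The jig crop shows the black D top piece between its two posts.

Run:
```python
from h import *
c=optics.calibration("wrist");print(c)
T=np.load("top.npz");S=np.load("scene.npz")
W=T["W"];x,y,z=[W[...,i] for i in range(3)]
p=T["p"];h,s,v=cv2.split(cv2.cvtColor(p,cv2.COLOR_BGR2HSV))
m=((h<6)|(h>174))&(s>170)&(z>.2)&(x>.3)&(x<1)&(abs(y+.16)<.1)
q=W[m];print("keeper rect",cv2.minAreaRect(q[:,:2].astype(np.float32)))
m=(z>.2)&(x>.4)&(x<.72)&(abs(y+.17)<.12);q=W[m];print("stand top",np.percentile(q,[50,90,98,100],0).round(3))
sx=S["W"];print("scene at hook px",sx[195:205,300:310].reshape(-1,3).mean(0).round(3), sx[196,217])
m=(z>.03)&(z<.06)&(x>.4)&(x<.6)&(abs(y-.21)<.06);q=W[m];print("top piece",len(q),np.median(q,0).round(4),(q.min(0)+q.max(0)).round(4)/2)
```

```text
{'vfov': 58.19360645377618, 'cx': 258.43075224835627, 'cy': 193.97496700921073, 'tool_from_camera': array([[ 3.27942648e-04,  9.51168434e-01,  3.08672162e-01,
         8.05837385e-02],
       [ 9.99999925e-01, -3.74865662e-04,  9.27124796e-05,
         9.45305361e-04],
       [ 2.03895778e-04,  3.08672108e-01, -9.51168486e-01,
        -1.46123044e-01],
       [ 0.00000000e+00,  0.00000000e+00,  0.00000000e+00,
         1.00000000e+00]])}
keeper rect ((0.5688811540603638, -0.16635748744010925), (0.03597636893391609, 0.07569874823093414), 80.9629898071289)
stand top [[ 0.573 -0.168  0.251]
 [ 0.614 -0.134  0.271]
 [ 0.634 -0.123  0.274]
 [ 0.643 -0.111  0.277]]
scene at hook px [ 0.611 -0.136  0.09 ] [0.47503266 0.20335157 0.05331291]
top piece 251 [0.4956 0.214  0.0454] [0.49905 0.19885 0.04215]
```

```bash
A='[[-1,0,-0.7,0,0,0.0122],[-1,0,-0.7,0,0,0.0122],[-1,0,-0.7,0,0,0.0122],[-1,0,-0.7,0,0,0.0122]]'; unset A
python3 -m pendant '[[-1,0,-0.7,0,0,0.0122],[-1,0,-0.7,0,0,0.0122],[-1,0,-0.7,0,0,0.0122],[-1,0,-0.7,0,0,0.0122],[-1,0,-0.7,0,0,0.0122]]'
python3 -m pendant '[[-1,-0.1,-0.7,0,0,0.0122],[-1,-0.1,-0.7,0,0,0.0122],[-1,-0.1,-0.7,0,0,0.0122],[-1,-0.1,0,0,0,0.0122],[-1,-0.1,0,0,0,0.0122]]'
python3 -m pendant '[[-1,-0.1,0,0,0,0.0122],[-1,-0.1,0,0,0,0.0122],[-1,-0.1,0,0,0,0.0122],[-1,-0.1,0,0,0,0.0122],[-1,-0.1,0,0,0,0.0122]]'
python3 -m pendant '[[-1,-0.1,0,0,0,0.0122],[-1,-0.1,0,0,0,0.0122],[-1,-0.1,0,0,0,0.0122],[-1,-0.1,0,0,0,0.0122],[-1,-0.1,0,0,0,0.0122]]'
cat >> h.py <<'E'
def delta(pos,yaw):
    """remaining move to world pos with tool y at yaw(deg, mod 180), in row units (mm/25, turn/pi)"""
    s=r.get_state();M=R.from_quat(s["eef_rot"]).as_matrix();d=np.array(pos)-s["tool_pos"]
    a=np.degrees(np.arctan2(M[1,1],M[0,1]));t=(a-yaw+90)%180-90
    print("t",round(float(s["clock"]),2),"pos",s["tool_pos"].round(4),"yaw",a.round(2),"tilt",M[:,2].round(4),"F",s["contact_force"].round(1),"mm",(d*1000).round(1))
    print("tool shift units",(M.T@d/.025).round(3),"turn deg",t.round(2),"units",(t/180).round(4))
E
python3 -c "
from h import *
delta([.5,-.155,.38],-10)"
```

```text
clock: 0.52
tool_pos: [0.3394, 0.528, 0.3266]
eef_rot: [0.278, 0.961, -0.0, -0.0]
contact_force: [-0.0, 0.5, -1.1]
opening: 0.999
finger_force: 0.0
clock: 0.93
tool_pos: [0.4324, 0.4439, 0.3796]
eef_rot: [0.369, 0.93, 0.001, 0.0]
contact_force: [-0.0, 0.6, -0.1]
opening: 0.999
finger_force: 0.0
clock: 1.35
tool_pos: [0.5068, 0.3428, 0.3782]
eef_rot: [0.456, 0.89, -0.0, -0.0]
contact_force: [-0.3, 0.5, 0.9]
opening: 1.002
finger_force: 0.0
clock: 1.77
tool_pos: [0.5611, 0.2298, 0.3782]
eef_rot: [0.539, 0.842, -0.0, -0.0]
contact_force: [0.8, 0.3, 0.0]
opening: 1.003
finger_force: 0.0
t 1.77 pos [0.5611 0.2298 0.3782] yaw 24.79 tilt [-1.e-03 -4.e-04 -1.e+00] F [0.8 0.3 0. ] mm [ -61.1 -384.8    1.8]
tool shift units [-12.95   -8.671  -0.064] turn deg 34.79 units 0.1933
```

```bash
python3 - <<'E'
from h import *
p,W,c=cloud("wrist");np.savez("jigw",p=p,W=W);cv2.imwrite("pics/jigw.png",cv2.resize(p,(800,600)))
x,y,z=[W[...,i] for i in range(3)]
h,s,v=cv2.split(cv2.cvtColor(p,cv2.COLOR_BGR2HSV))
m=(z>.038)&(z<.053)&(abs(x-.5)<.045)&(abs(y-.213)<.045)
n,l,st,ce=cv2.connectedComponentsWithStats(m.astype(np.uint8));i=1+st[1:,4].argmax()
q=W[l==i];print("top piece",st[i],np.median(q,0),q.min(0),q.max(0))
for sg in(-1,1):
    m=(z>.05)&(z<.09)&(abs(x-.5)<.03)&(abs(y-.213-sg*.062)<.025);q=W[m];print("post",len(q),np.median(q,0) if len(q) else '',q.max(0) if len(q) else '')
m=(z>.008)&(z<.021)&(abs(x-.5)<.1)&(abs(y-.213)<.13);print("board",cv2.minAreaRect(W[m][:,:2].astype(np.float32)))
E
python3 -m pendant '[[-0.95,-0.62,0,0,0,0.0138],[-0.95,-0.62,0,0,0,0.0138],[-0.95,-0.62,0,0,0,0.0138],[-0.95,-0.62,0,0,0,0.0138],[-0.95,-0.62,0,0,0,0.0138]]' | head -2
python3 -m pendant '[[-0.95,-0.5,0,0,0,0.0138],[-0.95,-0.5,0,0,0,0.0138],[-0.95,-0.5,0,0,0,0.0138],[-0.95,-0.5,0,0,0,0.0138],[-0.95,-0.5,0,0,0,0.0138]]' | head -2
python3 -c "
from h import *
delta([.5,-.155,.38],-10)"
```

```text
top piece [ 188  103   55   53 1818] [0.4997826  0.21938291 0.04603535] [0.47091018 0.18773019 0.03800152] [0.53319885 0.24938641 0.04890523]
post 64 [0.50000831 0.15844058 0.06752081] [0.50436167 0.16072939 0.0772209 ]
post 55 [0.50499836 0.27995895 0.07027434] [0.50950081 0.28440671 0.07736461]
board ((0.4794297516345978, 0.23179581761360168), (0.21644975244998932, 0.16639940440654755), 87.80912780761719)
clock: 2.23
tool_pos: [0.5279, 0.0921, 0.3783]
clock: 2.65
tool_pos: [0.4814, -0.0333, 0.3784]
t 2.65 pos [ 0.4814 -0.0333  0.3784] yaw -0.04 tilt [-6.e-04  1.e-04 -1.e+00] F [ 0.8  0.3 -0.2] mm [  18.6 -121.7    1.6]
tool shift units [-4.866  0.748 -0.063] turn deg 9.96 units 0.0553
```

View pics/jigw.png

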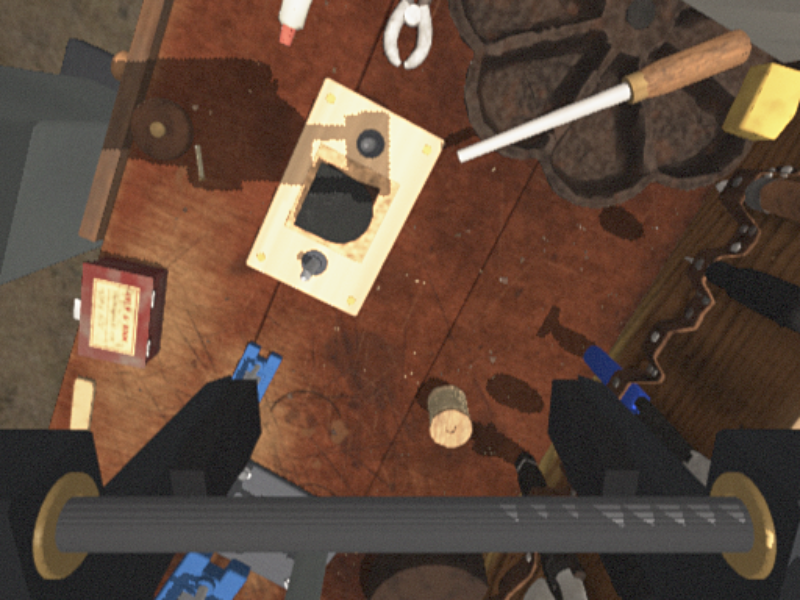

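The jig view shows the posts at (369,143) and (313,262) and the top piece at (337,202). The posts' midpoint is about (0.5025, 0.219), yaw −2.4°. Next I move over the hook.

```bash
python3 -m pendant '[[-0.97,0.15,0,0,0,0.0111],[-0.97,0.15,0,0,0,0.0111],[-0.97,0.15,0,0,0,0.0111],[-0.97,0.15,0,0,0,0.0111],[-0.97,0.15,0,0,0,0.0111]]' | head -2
python3 -m pendant '[[0,0,0,0,0,0],[0,0,0,0,0,0]]' |head -2
python3 - <<'E'
from h import *
delta([.5,-.155,.38],-10)
p,W,c=cloud("wrist");np.savez("hookw",p=p,W=W);cv2.imwrite("pics/hookw.png",cv2.resize(p,(800,600)))
x,y,z=[W[...,i] for i in range(3)]
h,s,v=[a.astype(int) for a in cv2.split(cv2.cvtColor(p,cv2.COLOR_BGR2HSV))]
m=((h<6)|(h>174))&(s>150)&(z>.2)&(z<.3);q=W[m];print("keeper",len(q),cv2.minAreaRect(q[:,:2].astype(np.float32)),q.min(0),q.max(0))
m=(h>98)&(h<120)&(s>100)&(z>.14)&(z<.165)&(abs(y+.155)<.1);q=W[m];print("cast",len(q),np.median(q,0),cv2.minAreaRect(q[:,:2].astype(np.float32)))
E
```

```text
clock: 3.07
tool_pos: [0.4924, -0.1552, 0.3784]
clock: 3.23
tool_pos: [0.4921, -0.1555, 0.3783]
t 3.23 pos [ 0.4921 -0.1555  0.3783] yaw -10.07 tilt [-9.e-04 -0.e+00 -1.e+00] F [ 0.2 -0.2 -0.2] mm [7.9 0.5 1.7]
tool shift units [ 0.074  0.307 -0.067] turn deg -0.07 units -0.0004
keeper 1081 ((0.5629028677940369, -0.16294582188129425), (0.043841782957315445, 0.08328264206647873), 79.96327209472656) [ 0.51884261 -0.19110825  0.24148702] [ 0.60659781 -0.13743392  0.27165185]
cast 3128 [ 0.50996259 -0.12790845  0.15175227] ((0.5203952193260193, -0.15732404589653015), (0.13842815160751343, 0.055735595524311066), 79.9957504272461)
```

View pics/hookw.png

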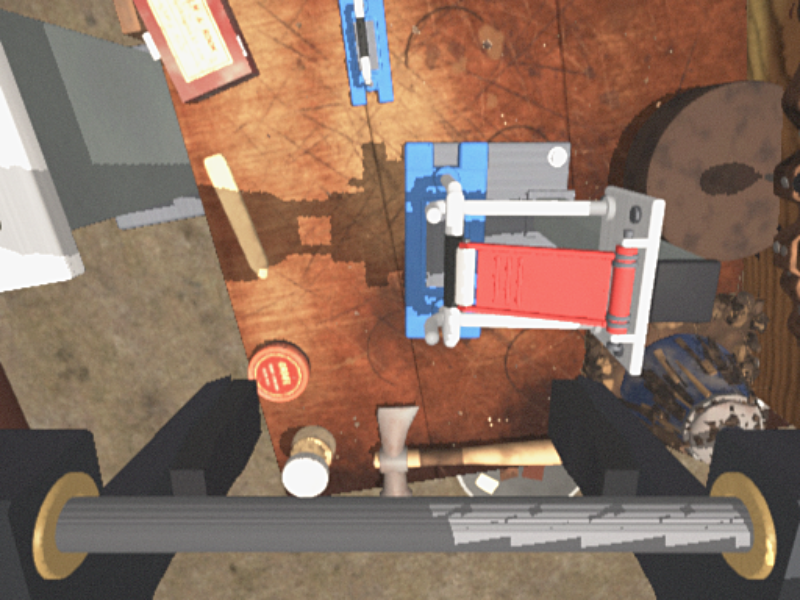

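The hook view shows the large casting (display 445,240), the bar's black middle at (449,285), the red keeper over it, and the prongs at y≈208 and 322. The casting rectangle is 138×56 mm, which confirms the larger size.

Run:
```python
from h import *
D=np.load("hookw.npz");W=D["W"];p=D["p"]
x,y,z=[W[...,i] for i in range(3)]
ex=np.array([np.cos(np.radians(-10)),np.sin(np.radians(-10))]);ey=np.array([-ex[1],ex[0]]);o=np.array([.5204,-.1573])
a=(W[...,:2]-o)@ex;b=(W[...,:2]-o)@ey
v=p.max(2);m=(v<60)&(z>.205)&(z<.24)&(abs(a)<.02)&(abs(b)<.04)
print("bar black",m.sum(),np.median(a[m]),np.median(z[m]),np.percentile(a[m],[5,95]),np.percentile(z[m],95))
m=(z>.2)&(a>.075)&(a<.13)&(abs(b)<.07);print("rear z",np.percentile(z[m],[50,90,99,100]),"a at tops",np.percentile(a[m&(z>.262)],[2,50,98]))
for lo in range(-20,130,10):
    m=(a*1000>lo)&(a*1000<=lo+10)&(abs(b)<.07)&(z>.2);print(lo,m.sum(),np.percentile(z[m],[50,98]).round(4) if m.any() else '')
m=(z>.225)&(z<.26)&(a<0.03)&(a>-.03)
for sg in(-1,1):
    k=m&(abs(b-sg*.034)<.015);print("tip",sg,k.sum(),np.median(a[k]),np.median(b[k]),z[k].max())
delta([.5204,-.1573,.30],-10)
```

```text
bar black 183 -0.003075895488286487 0.2239996254457695 [-0.00474723  0.00020502] 0.2256697652979977
rear z [0.27037793 0.27236416 0.27329742 0.27429515] a at tops [0.07556395 0.09086681 0.12229296]
-20 1800 [0.4589 0.4609]
-10 2340 [0.4578 0.4609]
0 2485 [0.4574 0.4608]
10 4424 [0.4117 0.4607]
20 9902 [0.4512 0.4665]
30 1337 [0.2536 0.4528]
40 803 [0.2552 0.2598]
50 809 [0.2588 0.2637]
60 841 [0.2625 0.2672]
70 1128 [0.268  0.2723]
80 2313 [0.263 0.272]
90 853 [0.2713 0.2731]
100 583 [0.2719 0.2734]
110 647 [0.2719 0.2734]
120 225 [0.2718 0.2734]
tip -1 153 -0.012526829443002192 -0.029548503134281263 0.24897748538095882
tip 1 293 0.0012797540283189161 0.02214631836730489 0.25335063458034324
t 3.28 pos [ 0.4924 -0.154   0.3783] yaw -9.92 tilt [-8.e-04  9.e-04 -1.e+00] F [-0.5  0.2 -0.1] mm [ 28.   -3.3 -78.3]
tool shift units [0.059 1.131 3.132] turn deg 0.08 units 0.0005
```

```bash
python3 -m pendant '[[0.02,0.38,0.6,0,0,0],[0.02,0.38,0.9,0,0,0],[0.02,0.37,0.9,0,0,0],[0,0,0.7,0,0,0],[0,0,0,0,0,0]]' 1 | head -4
python3 -c "
from h import *
delta([.5202,-.157,.212],-10)"
```

```text
clock: 3.7
tool_pos: [0.519, -0.1549, 0.2977]
eef_rot: [0.764, 0.645, -0.002, -0.003]
contact_force: [-0.5, -0.5, -0.1]
t 3.7 pos [ 0.519  -0.1549  0.2977] yaw -9.72 tilt [-0.0072  0.003  -1.    ] F [-0.5 -0.5 -0.1] mm [  1.2  -2.1 -85.7]
tool shift units [-0.08   0.086  3.427] turn deg 0.28 units 0.0016
```

```bash
python3 -m pendant '[[-0.04,0.04,0.4,0,0,0],[-0.03,0.03,0.4,0,0,0],[0,0,0.4,0,0,0],[0,0,0.4,0,0,0],[0,0,0.4,0,0,0]]' | head -4
python3 -m pendant '[[0,0,0.4,0,0,0],[0,0,0.4,0,0,0],[0,0,0.3,0,0,0],[0,0,0.2,0,0,0],[0,0,0,0,0,0]]' | head -4
python3 -c "
from h import *
delta([.5202,-.157,.212],-10)"
```

```text
clock: 4.12
tool_pos: [0.5244, -0.1602, 0.2523]
eef_rot: [0.766, 0.643, 0.002, 0.003]
contact_force: [1.9, 0.6, 10.2]
clock: 4.53
tool_pos: [0.5213, -0.1598, 0.2188]
eef_rot: [0.766, 0.643, -0.0, -0.0]
contact_force: [-3.4, 0.8, 4.1]
t 4.53 pos [ 0.5213 -0.1598  0.2188] yaw -9.94 tilt [-1.e-03  4.e-04 -1.e+00] F [-3.4  0.8  4.1] mm [-1.1  2.8 -6.8]
tool shift units [ 0.103 -0.061  0.273] turn deg 0.06 units 0.0003
```

```bash
python3 -m pendant '[[0.06,-0.04,0.14,0,0,0],[0.04,-0.03,0.13,0,0,0],[0,0,0,0,0,0],[0,0,0,0,0,0],[0,0,0,0,0,0]]' | head -4
python3 - <<'E'
from h import *
delta([.5202,-.157,.212],-10)
p,W,c=cloud("wrist");cv2.imwrite("pics/open.png",cv2.resize(p,(800,600)))
E
```

```text
clock: 4.95
tool_pos: [0.5203, -0.1574, 0.2124]
eef_rot: [0.766, 0.643, -0.0, -0.0]
contact_force: [-2.7, -0.7, 4.4]
t 4.95 pos [ 0.5203 -0.1574  0.2124] yaw -9.96 tilt [-3.e-04 -0.e+00 -1.e+00] F [-2.7 -0.7  4.4] mm [-0.1  0.4 -0.4]
tool shift units [ 0.013 -0.005  0.015] turn deg 0.04 units 0.0002
```

View pics/open.png

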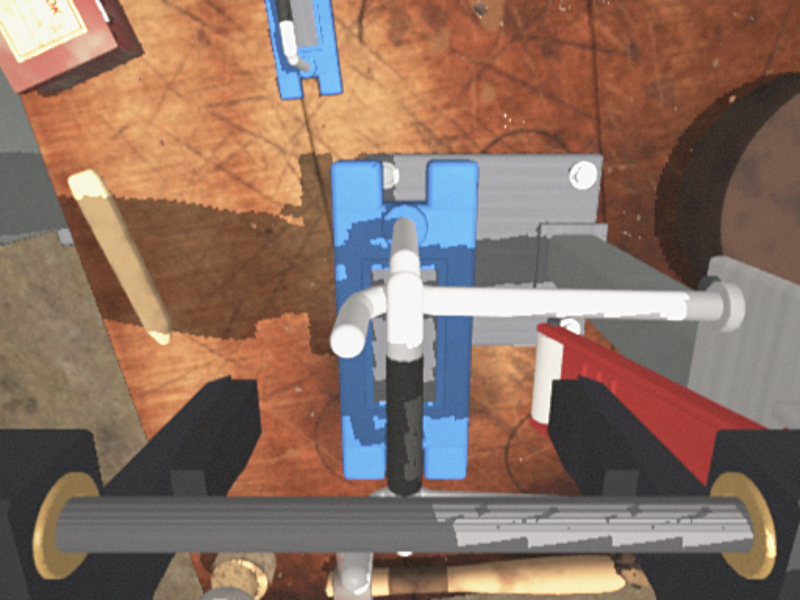

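The keeper is swung well down behind the right finger (650,400), and the bar (405,420) sits centred between the fingers. I close.

```bash
python3 -m pendant '[[0,0,0,0,0,0],[0,0,0,0,0,0],[0,0,0,0,0,0],[0,0,0,0,0,0],[0,0,0,0,0,0]]' -1 45
python3 -m pendant '[[0,0,0,0,0,0],[0,0,0,0,0,0],[0,0,0,0,0,0],[0,0,0,0,0,0],[0,0,0,0,0,0]]'
python3 -c "
from h import *
delta([.5202,-.157,.254],-10)"
```

```text
clock: 5.42
tool_pos: [0.5221, -0.1571, 0.2125]
eef_rot: [0.766, 0.643, 0.001, 0.001]
contact_force: [-1.1, 0.3, 4.8]
opening: 0.646
finger_force: 1.9
clock: 5.83
tool_pos: [0.5206, -0.1569, 0.2118]
eef_rot: [0.766, 0.643, -0.0, -0.0]
contact_force: [-1.9, 1.1, 1.7]
opening: 0.269
finger_force: 1.3
t 5.83 pos [ 0.5206 -0.1569  0.2118] yaw -9.92 tilt [-5.e-04  4.e-04 -1.e+00] F [-1.9  1.1  1.7] mm [-0.4 -0.1 42.2]
tool shift units [-0.005 -0.017 -1.689] turn deg 0.08 units 0.0004
```

```bash
python3 -m pendant '[[0,0,0,0,0,0],[0,0,0,0,0,0],[0,0,0,0,0,0],[0,0,0,0,0,0],[0,0,0,0,0,0]]' | tail -3
python3 -m pendant '[[0,0,-0.2,0,0,0],[0,0,-0.2,0,0,0]]'
```

```text
contact_force: [-0.4, 1.0, -1.8]
opening: 0.095
finger_force: 47.3
clock: 6.42
tool_pos: [0.5191, -0.1567, 0.2212]
eef_rot: [0.766, 0.643, -0.001, -0.002]
contact_force: [-1.7, 0.3, -4.8]
opening: 0.097
finger_force: 47.1
```

```bash
python3 -m pendant '[[0,0,-0.3,0,0,0],[0,0,-0.3,0,0,0],[0,0,-0.3,0,0,0],[0,0,-0.3,0,0,0],[0,0,-0.1,0,0,0]]'
python3 -m pendant '[[0,0,0,0,0,0],[0,0,0,0,0,0]]' | head -2
python3 - <<'E'
from h import *
delta([.5202-.098,-.157+.0174,.255],-10)
p,W,c=cloud("wrist");cv2.imwrite("pics/lift.png",cv2.resize(p,(800,600)))
E
```

```text
clock: 6.83
tool_pos: [0.5217, -0.1576, 0.256]
eef_rot: [0.766, 0.643, 0.001, 0.001]
contact_force: [0.9, 0.4, -6.7]
opening: 0.096
finger_force: 45.0
clock: 7.0
tool_pos: [0.5208, -0.1572, 0.2545]
t 7.0 pos [ 0.5208 -0.1572  0.2545] yaw -9.94 tilt [ 3.e-04  0.e+00 -1.e+00] F [ 0.6 -0.3 -7.6] mm [-98.6  17.6   0.5]
tool shift units [ 0.012 -4.005 -0.021] turn deg 0.06 units 0.0004
```

View pics/lift.png

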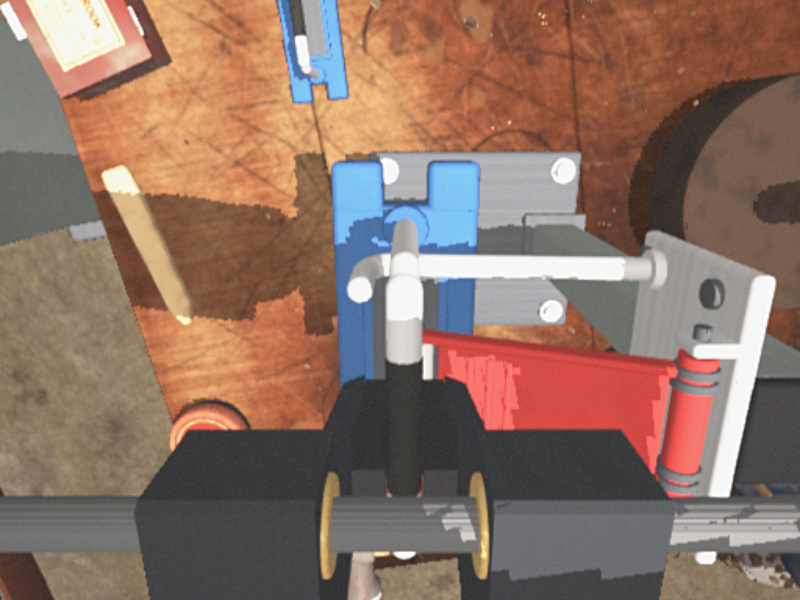

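The bar is lifted over the prongs, the keeper (550,390) has sprung shut beneath it, and the force shows the full weight. I draw the bar forward.

```bash
python3 -m pendant '[[0,-0.2,0,0,0,0],[0,-0.4,0,0,0,0],[0,-0.5,0,0,0,0],[0,-0.5,0,0,0,0],[0,-0.5,0,0,0,0]]' | sed -n 2,4p
python3 -m pendant '[[0,-0.5,0,0,0,0],[0,-0.5,0,0,0,0],[0,-0.5,0,0,0,0],[0,-0.3,0,0,0,0],[0,-0.1,0,0,0,0]]'
python3 -c "
from h import *
delta([.5025,.219,.29],-2.4)"
```

```text
tool_pos: [0.4678, -0.1479, 0.2541]
eef_rot: [0.766, 0.643, -0.0, -0.0]
contact_force: [0.8, -0.0, -6.1]
clock: 7.88
tool_pos: [0.4202, -0.1396, 0.2543]
eef_rot: [0.766, 0.643, -0.001, -0.001]
contact_force: [-0.4, 0.5, -7.1]
opening: 0.096
finger_force: 45.0
t 7.88 pos [ 0.4202 -0.1396  0.2543] yaw -9.97 tilt [-2.3e-03  7.0e-04 -1.0e+00] F [-0.4  0.5 -7.1] mm [ 82.3 358.6  35.7]
tool shift units [14.699  0.755 -1.426] turn deg -7.57 units -0.042
```

```bash
python3 -m pendant '[[0.3,0.05,0,0,0,-0.0022],[0.6,0.05,0,0,0,-0.0022],[0.9,0.05,0,0,0,-0.0022],[0.9,0.05,0,0,0,-0.0022],[0.9,0.05,0,0,0,-0.0022]]' | sed -n 2,2p
python3 -m pendant '[[0.9,0.05,0,0,0,-0.0022],[0.9,0.05,0,0,0,-0.0022],[0.9,0.05,0,0,0,-0.0022],[0.9,0.05,0,0,0,-0.0022],[0.9,0.05,0,0,0,-0.0022]]' | sed -n 2,2p
python3 -m pendant '[[0.9,0.05,0,0,0,-0.0022],[0.9,0.05,0,0,0,-0.0022],[0.9,0.05,0,0,0,-0.0022],[0.6,0.05,0,0,0,-0.0022],[0.3,0.05,0,0,0,-0.0022]]' 
python3 -c "
from h import *
delta([.5025,.219,.22],-2.4)"
```

```text
tool_pos: [0.4442, -0.0504, 0.2546]
tool_pos: [0.464, 0.0611, 0.2545]
clock: 9.13
tool_pos: [0.4782, 0.1524, 0.2543]
eef_rot: [0.729, 0.684, 0.001, -0.0]
contact_force: [1.0, 1.1, -7.1]
opening: 0.091
finger_force: 45.0
t 9.13 pos [0.4782 0.1524 0.2543] yaw -3.68 tilt [ 0.0015  0.0027 -1.    ] F [ 1.   1.1 -7.1] mm [ 24.3  66.6 -34.3]
tool shift units [2.717 0.797 1.381] turn deg -1.28 units -0.0071
```

```bash
python3 -m pendant '[[0,0,0,0,0,0],[0,0,0,0,0,0]]' | sed -n 2,2p
python3 - <<'E'
from h import *
s=r.get_state();M=R.from_quat(s["eef_rot"]).as_matrix()
p,W,c=cloud("wrist");cv2.imwrite("pics/car.png",cv2.resize(p,(800,600)));np.savez("car",p=p,W=W,M=M,t=s["tool_pos"])
h,sa,v=[a.astype(int) for a in cv2.split(cv2.cvtColor(p,cv2.COLOR_BGR2HSV))]
x,y,z=[W[...,i] for i in range(3)]
L=(W-s["tool_pos"])@M
m=(h>98)&(h<120)&(sa>90)&(abs(L[...,2]-.06)<.012)&(abs(L[...,0])<.09)&(abs(L[...,1])<.05);q=L[m]
print("cast tool frame",len(q),np.median(q[:,2]),np.percentile(q,[0.5,99.5],0))
for sg in(-1,1):
    b=q[q[:,1]*sg>.012]; print("side",sg,np.percentile(b[:,0],[.5,99.5]),np.percentile(b[:,1],[1,99]))
# notch
k=q[(q[:,0]>.057)&(q[:,0]<.066)];print("notch inner edges",k[k[:,1]<0][:,1].max(),k[k[:,1]>0][:,1].min(),"outer",k[:,1].min(),k[:,1].max())
ps=[]
for sg in(-1,1):
    mm=(z>.06)&(z<.082)&(abs(x-.5025+sg*-.0026)<.02)&(abs(y-.219-sg*.062)<.02);q=W[mm];print("post",len(q),np.median(q,0).round(4) if len(q) else '', q[q[:,2]>.072].mean(0).round(4) if len(q) else '')
mm=(z>.04)&(z<.053)&(abs(x-.5)<.045)&(abs(y-.213)<.045);q=W[mm];print("piece",len(q),q.min(0).round(4),q.max(0).round(4))
mm=(z>.009)&(z<.021)&(abs(x-.5)<.085)&(abs(y-.213)<.12)&(sa<150)&(v>100);q=W[mm];print("board",cv2.minAreaRect(q[:,:2].astype(np.float32)),np.percentile(q,[.5,99.5],0).round(4))
E
```

```text
tool_pos: [0.4774, 0.1475, 0.2543]
cast tool frame 8075 0.059880479700832365 [[-0.01855637 -0.02692139  0.05345118]
 [ 0.06847349  0.02769732  0.06303321]]
side -1 [-0.01867744  0.06841023] [-0.0269629  -0.01230987]
side 1 [-0.01888058  0.06891721] [0.01236968 0.02774151]
notch inner edges -0.007981494961000929 0.009078410705972519 outer -0.027188069680013964 0.027880116516086503
post 0  
post 126 [0.5041 0.2781 0.0697] [0.5045 0.2788 0.0747]
piece 3019 [0.4714 0.1877 0.04  ] [0.5332 0.249  0.0489]
board ((0.5020909905433655, 0.21438488364219666), (0.18453776836395264, 0.12025550752878189), 87.65772247314453) [[0.4442 0.1239 0.0125]
 [0.5633 0.3064 0.0195]]
```

View pics/car.png

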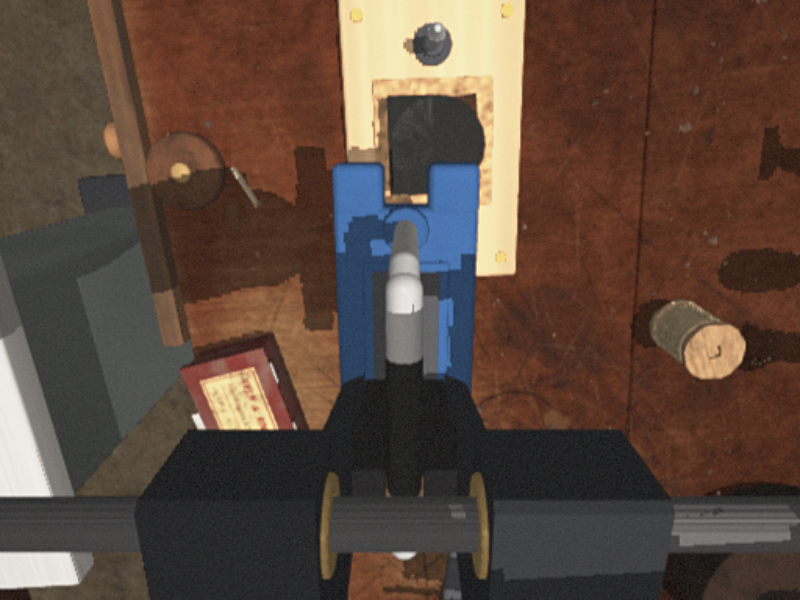

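The weight hangs square in the grip: its notch (407,185) is centred, and the jig (430,130) lies ahead. I refine the jig pose from the earlier full view.

Run:
```python
from h import *
for f in("jigw","car"):
    D=np.load(f+".npz");p,W=D["p"],D["W"];z=W[...,2]
    h,sa,v=[a.astype(int) for a in cv2.split(cv2.cvtColor(p,cv2.COLOR_BGR2HSV))]
    ex=np.array([np.cos(np.radians(-2.4)),np.sin(np.radians(-2.4))]);ey=np.array([-ex[1],ex[0]])
    a=(W[...,:2]-[.5025,.219])@ex*1e3;b=(W[...,:2]-[.5025,.219])@ey*1e3
    B=(z>.009)&(z<.021)&(abs(a)<66)&(abs(b)<102)&(v>120)
    B=cv2.morphologyEx(B.astype(np.uint8),cv2.MORPH_OPEN,np.ones((3,3)))>0
    print(f,"a rng by b",[(k,a[B&(abs(b-k)<5)].min().round(1),a[B&(abs(b-k)<5)].max().round(1)) for k in(-50,0,50) if (B&(abs(b-k)<5)).any()])
    print("b rng by a",[(k,b[B&(abs(a-k)<5)].min().round(1),b[B&(abs(a-k)<5)].max().round(1)) for k in(-45,0,45)])
    for sg in(-1,1):
        for lo,hi in((.05,.06),(.06,.068),(.068,.08)):
            m=(z>lo)&(z<hi)&(abs(a)<15)&(abs(b-62*sg)<14)
            if m.any(): print("post",sg,lo,m.sum(),a[m].min().round(1),a[m].max().round(1),b[m].min().round(1),b[m].max().round(1))
    m=(z>.042)&(z<.05)&(abs(a)<40)&(abs(b)<40);print("piece",a[m].min(),a[m].max(),b[m].min(),b[m].max())
```

```text
jigw a rng by b [(-50, np.float64(-60.2), np.float64(59.4)), (0, np.float64(-60.2), np.float64(59.5)), (50, np.float64(-60.2), np.float64(59.5))]
b rng by a [(-45, np.float64(-96.5), np.float64(93.3)), (0, np.float64(-95.3), np.float64(93.5)), (45, np.float64(-95.6), np.float64(93.3))]
post -1 0.05 15 -5.1 4.3 -61.8 -58.5
post -1 0.06 19 -5.0 4.5 -66.3 -58.3
post -1 0.068 30 -4.3 3.5 -65.1 -59.0
post 1 0.05 1 -1.6 -1.6 65.4 65.4
post 1 0.06 14 -3.9 4.5 56.0 65.4
post 1 0.068 40 -4.9 3.5 56.1 64.5
piece -30.478480984717336 30.807105087423395 -31.467176641899005 29.302321699468287
car a rng by b [(-50, np.float64(31.5), np.float64(59.8)), (0, np.float64(-59.6), np.float64(59.2)), (50, np.float64(-60.2), np.float64(59.0))]
b rng by a [(-45, np.float64(-11.5), np.float64(86.8)), (0, np.float64(30.5), np.float64(85.7)), (45, np.float64(-95.9), np.float64(84.4))]
post 1 0.05 17 -5.3 3.0 55.3 60.6
post 1 0.06 41 -4.9 4.0 55.3 65.1
post 1 0.068 85 -4.9 3.7 56.1 64.1
piece -30.220666310229007 30.845585280275714 -32.14448083337665 28.920092163976182
```

```bash
python3 -c "
from h import *
delta([.5017,.2186,.175],-2.4)"
```

```text
t 9.35 pos [0.4772 0.1465 0.2543] yaw -4.08 tilt [-5.0e-04 -1.4e-03 -1.0e+00] F [-0.3 -0.9 -7.1] mm [ 24.5  72.1 -79.3]
tool shift units [2.952 0.772 3.168] turn deg -1.68 units -0.0093
```

```bash
python3 -m pendant '[[0.3,0.1,0,0,0,-0.0023],[0.6,0.2,0.2,0,0,-0.0023],[0.8,0.2,0.3,0,0,-0.0023],[0.7,0.2,0.3,0,0,-0.0024],[0.4,0.07,0.4,0,0,0]]' | sed -n 2,2p
python3 -m pendant '[[0.15,0,0.5,0,0,0],[0,0,0.5,0,0,0],[0,0,0.5,0,0,0],[0,0,0.3,0,0,0],[0,0,0.15,0,0,0]]' | sed -n 2,2p
python3 -m pendant '[[0,0,0,0,0,0],[0,0,0,0,0,0],[0,0,0,0,0,0]]' | sed -n 2,2p
python3 -c "
from h import *
delta([.5017,.2186,.175],-2.4)"
```

```text
tool_pos: [0.5022, 0.2209, 0.2242]
tool_pos: [0.4999, 0.2203, 0.1741]
tool_pos: [0.5011, 0.2206, 0.1763]
t 10.43 pos [0.5011 0.2206 0.1763] yaw -2.34 tilt [ 1.4e-03  7.0e-04 -1.0e+00] F [ 0.3  0.6 -7.2] mm [ 0.6 -2.  -1.3]
tool shift units [-0.079  0.027  0.053] turn deg 0.06 units 0.0004
```

```bash
python3 -m pendant '[[-0.08,0.03,0.2,0,0,0.0003],[0,0,0.2,0,0,0],[0,0,0,0,0,0],[0,0,0,0,0,0],[0,0,0,0,0,0]]' | sed -n 2,2p
python3 - <<'E'
from h import *
delta([.5017,.2186,.166],-2.4)
s=r.get_state();M=R.from_quat(s["eef_rot"]).as_matrix()
p,W,c=cloud("wrist");cv2.imwrite("pics/pre.png",cv2.resize(p[60:260,150:370],(800,600)))
L=(W-s["tool_pos"])@M*1e3;h,sa,v=[a.astype(int) for a in cv2.split(cv2.cvtColor(p,cv2.COLOR_BGR2HSV))]
bl=(h>98)&(h<120)&(sa>90)&(abs(L[...,2]-60)<10)&(abs(L[...,0])<90)&(abs(L[...,1])<50)
k=L[bl&(L[...,0]>57)&(L[...,0]<67)][:,1];print("cast y",k.min(),k[k<0].max(),k[k>0].min(),k.max(),"x end",np.percentile(L[bl][:,0],99.5))
m=(W[...,2]>.05)&(W[...,2]<.082)&(abs(L[...,0]-62)<14)&(abs(L[...,1])<12)&~bl;q=L[m];print("post",len(q),q[:,:2].min(0),q[:,:2].max(0))
E
```

```text
tool_pos: [0.5012, 0.2184, 0.1657]
t 10.85 pos [0.5012 0.2184 0.1657] yaw -2.38 tilt [-0.e+00  1.e-04 -1.e+00] F [-0.1 -0.1 -7.8] mm [0.5 0.2 0.3]
tool shift units [ 0.008  0.021 -0.012] turn deg 0.02 units 0.0001
cast y -26.999354361966837 -7.8877589629106275 9.04834090810847 27.95386366386004 x end 69.03964980657716
post 180 [56.60099658 -3.81842389] [65.98991983  5.93028424]
```

View pics/pre.png

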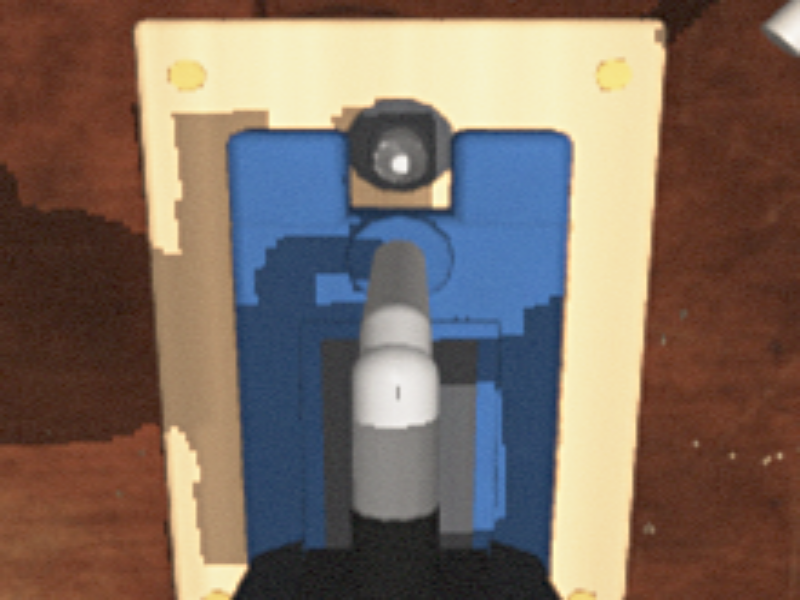

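The post (400,155) sits within the notch, centred to about 0.5 mm. I lower gently.

```bash
python3 -m pendant '[[0,0.02,0.1,0,0,0],[0,0,0.2,0,0,0],[0,0,0.2,0,0,0],[0,0,0.2,0,0,0],[0,0,0.2,0,0,0]]' | sed -n 2,4p
python3 -m pendant '[[0,0,0.2,0,0,0],[0,0,0.2,0,0,0],[0,0,0.2,0,0,0],[0,0,0.1,0,0,0],[0,0,0,0,0,0]]' | sed -n 2,4p
python3 -c "
from h import *
delta([.5022,.2186,.1217],-2.4)"
```

```text
tool_pos: [0.5015, 0.2183, 0.1425]
eef_rot: [0.722, 0.692, -0.0, -0.0]
contact_force: [0.4, 0.6, -7.0]
tool_pos: [0.5013, 0.2183, 0.125]
eef_rot: [0.722, 0.692, -0.001, -0.0]
contact_force: [0.3, -0.0, -6.0]
t 11.73 pos [0.5013 0.2183 0.125 ] yaw -2.37 tilt [-1.1e-03 -4.0e-04 -1.0e+00] F [ 0.3 -0.  -6. ] mm [ 0.9  0.3 -3.3]
tool shift units [0.014 0.036 0.132] turn deg 0.03 units 0.0002
```

```bash
python3 -m pendant '[[0,0,0.04,0,0,0],[0,0,0.03,0,0,0],[0,0,0,0,0,0],[0,0,0,0,0,0]]' | sed -n 2,4p
python3 -m pendant '[[0,0,0.03,0,0,0],[0,0,0,0,0,0],[0,0,0,0,0,0],[0,0,0,0,0,0]]' | sed -n 2,4p
python3 -m pendant '[[0,0,0.03,0,0,0],[0,0,0,0,0,0],[0,0,0,0,0,0],[0,0,0,0,0,0]]' | sed -n 2,4p
```

```text
tool_pos: [0.5018, 0.2185, 0.1242]
eef_rot: [0.722, 0.692, 0.0, 0.0]
contact_force: [-0.2, 0.3, -7.2]
tool_pos: [0.5017, 0.2184, 0.1233]
eef_rot: [0.722, 0.692, 0.0, -0.0]
contact_force: [0.4, 0.1, -6.7]
tool_pos: [0.5016, 0.2184, 0.1224]
eef_rot: [0.722, 0.692, 0.0, -0.0]
contact_force: [0.9, -0.5, -6.6]
```

```bash
python3 -m pendant '[[0,0,0.03,0,0,0],[0,0,0,0,0,0],[0,0,0,0,0,0],[0,0,0,0,0,0]]' | sed -n 2,4p
python3 -m pendant '[[0,0,0.03,0,0,0],[0,0,0,0,0,0],[0,0,0,0,0,0],[0,0,0,0,0,0]]' | sed -n 2,4p
python3 -m pendant '[[0,0,0.02,0,0,0],[0,0,0,0,0,0],[0,0,0,0,0,0],[0,0,0,0,0,0]]' | sed -n 2,4p
```

```text
tool_pos: [0.5023, 0.2185, 0.122]
eef_rot: [0.722, 0.692, 0.001, 0.0]
contact_force: [1.0, -0.3, -3.8]
tool_pos: [0.5025, 0.2186, 0.1218]
eef_rot: [0.722, 0.692, 0.001, 0.0]
contact_force: [0.2, -0.3, 5.6]
tool_pos: [0.5025, 0.2186, 0.1218]
eef_rot: [0.722, 0.692, 0.001, 0.0]
contact_force: [-0.2, -1.5, 9.4]
```

It has landed. I ease the press off and open slowly.

```bash
python3 -m pendant '[[0,0,-0.03,0,0,0],[0,0,0,0,0,0],[0,0,0,0,0,0]]' - 10 | sed -n 2,6p
python3 -m pendant '[[0,0,0,0,0,0],[0,0,0,0,0,0],[0,0,0,0,0,0],[0,0,0,0,0,0],[0,0,0,0,0,0]]' 0.2
python3 -m pendant '[[0,0,0,0,0,0],[0,0,0,0,0,0],[0,0,0,0,0,0],[0,0,0,0,0,0],[0,0,0,0,0,0]]'
python3 -c "
from h import *
delta([.5022,.2186,.25],-2.4)"
```

```text
tool_pos: [0.5025, 0.2186, 0.1217]
eef_rot: [0.722, 0.692, 0.001, 0.0]
contact_force: [1.3, 0.2, 5.1]
opening: 0.108
finger_force: 10.0
clock: 14.4
tool_pos: [0.5013, 0.2183, 0.1209]
eef_rot: [0.722, 0.692, -0.0, -0.0]
contact_force: [0.3, -0.8, -0.8]
opening: 0.463
finger_force: 0.0
clock: 14.82
tool_pos: [0.5017, 0.2184, 0.1212]
eef_rot: [0.722, 0.692, 0.0, -0.0]
contact_force: [-0.3, -0.3, -0.2]
opening: 0.6
finger_force: 0.0
t 14.82 pos [0.5017 0.2184 0.1212] yaw -2.38 tilt [-0.e+00  1.e-04 -1.e+00] F [-0.3 -0.3 -0.2] mm [  0.5   0.2 128.8]
tool shift units [ 0.01   0.021 -5.152] turn deg 0.02 units 0.0001
```

Released, with no contact left. I raise the arm and check.

```bash
python3 -m pendant '[[0,0,-0.3,0,0,0],[0,0,-0.6,0,0,0],[0,0,-0.9,0,0,0],[0,0,-0.9,0,0,0],[0,0,-0.9,0,0,0]]' | sed -n 2,4p
python3 -m pendant '[[0,0,-0.9,0,0,0],[0,0,-0.9,0,0,0],[0,0,-0.6,0,0,0],[0,0,-0.3,0,0,0],[0,0,0,0,0,0]]' | sed -n 2,4p
python3 - <<'E'
from h import *
p,W,c=cloud("wrist");z=W[...,2]
h,sa,v=[a.astype(int) for a in cv2.split(cv2.cvtColor(p,cv2.COLOR_BGR2HSV))]
bl=(h>98)&(h<120)&(sa>90)&(z>.045)&(z<.075)&(abs(W[...,0]-.5)<.09)&(abs(W[...,1]-.22)<.1)
q=W[bl];t=q[abs(q[:,2]-.062)<.004];print(len(q),np.median(q,0),cv2.minAreaRect(t[:,:2].astype(np.float32)))
A=np.c_[t[:,:2],np.ones(len(t))];print("plane",np.linalg.lstsq(A,t[:,2],rcond=None)[0])
pt,T,_=cloud("top");h,s,v=[a.astype(int) for a in cv2.split(cv2.cvtColor(pt,cv2.COLOR_BGR2HSV))]
m=((h<6)|(h>174))&(s>170)&(T[...,2]>.15)&(T[...,0]>.3)&(T[...,0]<1)&(abs(T[...,1]+.16)<.1);k=T[m];print("keeper",len(k),k.min(0).round(3),k.max(0).round(3))
cv2.imwrite("pics/end.png",np.hstack([cv2.resize(p,(400,300)),cv2.resize(pt[120:320,70:340],(400,300))]))
E
```

```text
tool_pos: [0.5015, 0.2182, 0.2127]
eef_rot: [0.722, 0.692, -0.0, -0.0]
contact_force: [1.2, -0.0, 0.4]
tool_pos: [0.5025, 0.2187, 0.2806]
eef_rot: [0.722, 0.692, 0.002, 0.0]
contact_force: [-0.5, -0.0, -0.1]
4174 [0.50176846 0.22952622 0.06223939] ((0.5022837519645691, 0.21855244040489197), (0.13645750284194946, 0.05544473975896835), 87.6427230834961)
plane [ 0.00104422 -0.00151965  0.06203361]
keeper 252 [ 0.53  -0.187  0.227] [ 0.605 -0.145  0.274]
```

View pics/end.png

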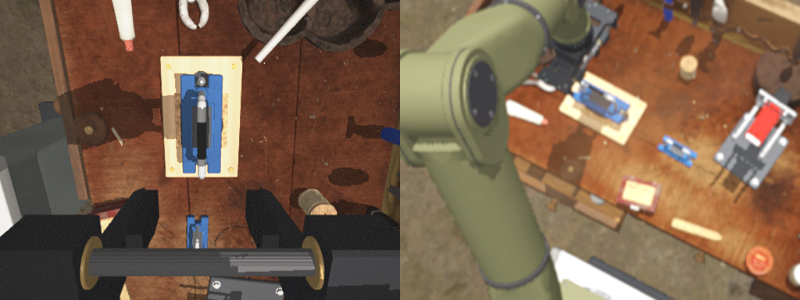

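The weight sits flat on the top piece: centre (0.5023, 0.2186), level, top face at 62 mm, both notches round the posts. The keeper (762,122) is shut. I hand the job in.

```bash
python3 -c "
from plant import r
print(r.finish_job())"
```

```text
the job is handed in; nothing more can be done
None
```

The job is handed in with no verdict returned: at the last look the large weight lay flat and released on the top piece, about 1 mm from the seat by my measurement, with the guide posts in its notches, the keeper shut and the arm clear.

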